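# Push shut the drawers that are done with

### The arm

A 6-joint arm with a two-finger parallel gripper is mounted at the origin on the work surface; the furniture and walls round the work are solid. World frame = base frame: x ahead of the robot, y to its left, z up, the work surface at z = 0. Lengths are in m, angles in rad, forces in N, time in s.
With the tool pointing down it reaches from about 0.3 to 0.775 m from the base axis. Payload 14.6 kg.
Tool frame: the origin (TCP) lies at the very end of the fingers, on their centre line; the grasp point (between the pads) lies ctrl.grasp_offset behind it (ctrl.grasp_offset is the distance from the TCP to the grasp point, in m); z points along the fingers, y is the direction in which the jaws open and shut (so a half turn about z gives the same grasp; the last joint's range is limited). The gripper opens to 94 mm and grips with 3 to 60 N. Pads are 16 mm wide; open, the fingers measure 119 mm over their backs; the gripper's body (75 mm by 177 mm) begins 78 mm behind the grasp point.
Start: joints at [1.281, 0.3, 1.521, -0, 1.321, -0.067], TCP at [0.122, 0.536, 0.205] pointing down, gripper open.
Joint ranges: [-3.03, 3.03], [-0.79, 2.21], [0.23, 2.52], [-1.04, 4.18], [0, 3.07], [-2.55, 2.55]. Speed limits (rad/s): [2.22, 2.22, 2.57, 3.14, 3.14, 3.14].

### API

Orientations are given as [roll, pitch, yaw] about the fixed x, y, z axes, in that order (R = Rz(yaw) Ry(pitch) Rx(roll)).
In Python, from station import ctrl gives the robot as it stands. The module is installed in compiled form; this text tells all that it offers.
- The arm moves only by the tool carry_out, never from a script. Its argument "deltas" is a list of rows, each an object of numbers: "x", "y", "z": the shift along the tool's x, y, z in units of 0.02 m (1.0 is 0.02 m); "wx", "wy", "wz": the turn, a rotation vector about the tool's x, y, z in units of 0.08 rad (1.0 is 0.08 rad); "jaw": the opening in per cent of the stroke, from 0 (shut) to 100 (fully open). A call has 1 to 12 rows; each row shifts and turns the commanded pose from where the row before left it, along the tool's axes as they then stand; what a row does not reach is not made up. A row lasts 1/12 s, in which the tool goes at most 41.7 mm and 7.16 degrees, less where a joint would pass 70% of its speed; a pose out of reach is approached as far as the arm can. A call with a number of a shift or a turn outside -1 to 1 is refused whole. A call with a gripper value outside its range is refused whole. The fingers move at their own pace and stop on an object; "squeeze" is the grip in N (left out, the last holds). Time passes only in rows, so rows that do not move let the fingers close. It gives the time, the measured TCP pose, the force and the opening at its end, in the units of the state.
- ctrl.get_obs(): the state, without advancing time (a new reading comes with each control period).
- ctrl.camera(name): name is "scene" or "side" or "wrist"; returns the picture (480x640x3 uint8, blue, green, red); there is no depth.
- ctrl.camera_params(name): a dict with "mtx" (3x3 intrinsics, pixels), "origin" and "attitude" of the camera in the world. Camera axes: x right, y down, z forward; pixel columns grow to the right and rows downward; lengths in m; the calibration is good to about 2 mm. A picture is of the moment at which its call begins: read the wrist's pose just before it. camera_params takes no time and is no camera call; for the wrist camera it gives the pose at the moment of the call.
- ctrl.hand_in(): hands the job in, once; it reports no verdict.
Trained networks look in the newest picture that a camera, given by its name, has taken for a name from the list of things; names that differ only in an ending like _2 or _b are one class to them, and where a whole thing is asked for, a point or a joint stands for the part that bears it (a point fixed in the world has none). Each returns a list of dicts, best first, with "conf" (0 to 1); they miss things now and then, are a little off and sometimes report something else, mostly with a low value. They report only what shows in the picture. A call takes as long as a camera call. They do not tell look-alikes from the thing itself.
- ctrl.boxes_of(camera, label): "rect" ([left, top, right, bottom] in pixels, round what is visible of it).
- ctrl.mark_of(camera, label): "position" ([row, column] in pixels: a listed point, or the origin of a listed thing).
The state is a dict: "time_s": time; "qpos": joint angles; "joint_vel": joint speeds; "tau": joint torques, N m; "ee_pos": TCP position; "eef_rot": TCP orientation; "force": force on the tool from outside, world axes, zero at the start; "moment": the same for the moment, N m; "grip_width": finger opening in m.
Only numpy, scipy, OpenCV 4.12 (cv2) and the standard library are available. Lean on these libraries where they do the work, as an engineer would, in place of code of your own. Each camera call takes 0.05 s, during which the arm holds its last target.

### The job

The three drawers of the parts chest stand open: one holds a bolt, one a nut and one a V-block. With the fingertips, push the drawers with the bolt and the nut fully home, and leave the drawer with the V-block standing open just as it is, because the V-block is wanted next. Grasp and lift nothing, do not touch what lies in the drawers, and leave the tools and the tin round about where they are.

Things in the scene. Friction and masses are not known exactly. Their poses are not given: they have to be found in the camera images.
- chest: grey sheet-steel parts chest fixed to the bench, 105 deep x 222 wide x 72 mm high, three drawers side by side, centre lines at y = +72, 0, -72 mm. Origin: centre of its underside. x points from its front to its back (the way drawers shut), y to the left as seen from the robot, z up. Front opening plane at x = -52.5 mm. Yaw within 0.2 rad of 0.
- drawer0 (a joint): left (chest y = +72 mm) drawer: how far it stands out, m; 0 = fully home, 0.105 = the most. Starts 0.080 to 0.100 out. About 3 N of friction plus 6 N per m/s; no spring or latch. An open-topped box 67 mm wide, walls 2 mm, floor 12 mm and wall tops 50 mm above the bench; panels of neighbouring drawers are 3 mm apart.
- drawer0_front (a point): point on the outer face of the left (chest y = +72 mm) drawer's front panel, mid-width, 45 mm above the bench; moves with the drawer. Panel: 69 mm wide, 8 mm thick, from 8 to 66 mm above the bench. A round finger lip, 8 mm thick and 62 mm wide, runs along it at 62 mm above the bench and stands 7 mm out from this face.
- drawer1 (a joint): middle (chest y = 0) drawer: how far it stands out, m; 0 = fully home, 0.105 = the most. Starts 0.080 to 0.100 out. About 3 N of friction plus 6 N per m/s; no spring or latch. An open-topped box 67 mm wide, walls 2 mm, floor 12 mm and wall tops 50 mm above the bench; panels of neighbouring drawers are 3 mm apart.
- drawer1_front (a point): point on the outer face of the middle (chest y = 0) drawer's front panel, mid-width, 45 mm above the bench; moves with the drawer. Panel: 69 mm wide, 8 mm thick, from 8 to 66 mm above the bench. A round finger lip, 8 mm thick and 62 mm wide, runs along it at 62 mm above the bench and stands 7 mm out from this face.
- drawer2 (a joint): right (chest y = -72 mm) drawer: how far it stands out, m; 0 = fully home, 0.105 = the most. Starts 0.080 to 0.100 out. About 3 N of friction plus 6 N per m/s; no spring or latch. An open-topped box 67 mm wide, walls 2 mm, floor 12 mm and wall tops 50 mm above the bench; panels of neighbouring drawers are 3 mm apart.
- drawer2_front (a point): point on the outer face of the right (chest y = -72 mm) drawer's front panel, mid-width, 45 mm above the bench; moves with the drawer. Panel: 69 mm wide, 8 mm thick, from 8 to 66 mm above the bench. A round finger lip, 8 mm thick and 62 mm wide, runs along it at 62 mm above the bench and stands 7 mm out from this face.
- bolt: grey hexagon-headed bolt, 27 x 70 x 24 mm, lying along the length of its drawer on the drawer floor. Origin: centre of its underside.
- nut: grey hexagon nut, 36 x 41 x 19 mm, lying flat on the floor of its drawer. Origin: centre of its underside.
- v_block: grey steel V-block, 60 x 50 x 40 mm, a block with a V-shaped groove in its top, on the floor of its drawer; bolt, nut and V-block lie in three different drawers, in any order. Origin: centre of its underside. Its drawer stays open.
- spanner: black adjustable spanner, 57 x 200 x 13 mm (long along its y), loose on the top of the chest, along its width. Origin: centre of its underside. Bystander.
- tape_measure: yellow tape measure 39 x 82 x 62 mm on the bench right of the drawers, nearest the robot. Origin: centre of its underside. Bystander.
- screwdriver: green-handled screwdriver, 25 x 179 x 24 mm (long along its y), on the bench to the right of the drawers. Origin: centre of its underside. Bystander.
- cold_chisel: cold chisel, 24 x 183 x 20 mm (long along its y), on the bench to the right. Origin: centre of its underside. Bystander.
- paint_tin: paint tin, 78 mm across and 78 mm high, right of the chest. Origin: centre of its underside. Bystander.
Mind the look-alikes: they are no part of the job. Leave any blue or green look-alike of the v_block alone.

How it is judged:
By the outcome, as a careful person would: the job done as asked, in the order asked, and still so for the second after the job is handed in, with the robot touching nothing.
It also fails if it takes over 38 s, if anything falls off the work surface, if the arm or the gripper's body presses on something with over 40 N, if the wrist force passes 120 N, or if a joint passes its speed limit or range.

## Working session

There is one attempt and no reset: what is moved stays moved. The work goes in short steps, Python scripts to look and compute and a tool call to move; the robot and the scene stay as the last step left them, time stands still between calls to the robot, and variables do not carry over. Pictures are saved under pics/ and viewed, and the job is handed in when it is done.

Besides the shell and the picture viewer there is one more tool, called after "Request:" by a JSON object that holds its "fn" and its "kwargs", one argument or row to a line. carry_out: Moves the arm, as the interface text tells. Its arguments: {"type":"object","properties":{"deltas":{"type":"array"},"squeeze":{"type":"number"}},"required":["deltas"]}

```bash
mkdir -p pics; cat > h.py <<'E'
from station import ctrl
import numpy as np, cv2
def snap(c,n):
    im=ctrl.camera(c); cv2.imwrite(f'pics/{n}.png',im); return im
def ray(c,rc):
    p=ctrl.camera_params(c); K=np.array(p['mtx']); R=np.array(p['attitude']); o=np.array(p['origin'])
    return o,R,K
E
python3 - <<'E'
from h import *
o=ctrl.get_obs(); print(o)
for c in ['scene','side']:
    snap(c,c+'0'); print(ctrl.camera_params(c))
    for l in ['bolt','nut','v_block','drawer0_front','drawer1_front','drawer2_front','chest']:
        print(c,l,[(np.round(d['position'],1),round(d['conf'],2)) for d in ctrl.mark_of(c,l)][:4])
print(ctrl.get_obs()['time_s'])
E
```

```text
{'time_s': 0.0, 'qpos': array([ 1.28140807e+00,  3.00490788e-01,  1.52158022e+00, -1.07170106e-05,
        1.32071621e+00, -6.66170976e-02]), 'joint_vel': array([ 1.86334635e-05,  4.05406957e-04, -3.42589351e-04, -2.40067310e-04,
       -1.32869306e-03, -1.10035820e-03]), 'tau': array([-3.65784181e-03, -5.31797254e+01, -3.52743888e+01,  7.06721703e-02,
        2.42871634e-02,  1.84582700e-05]), 'ee_pos': array([0.12145145, 0.53614844, 0.2048759 ]), 'eef_rot': array([-3.14040006e+00, -6.91614914e-05,  2.91882411e+00]), 'force': array([ 0.28222369,  0.41818429, -0.33860767]), 'moment': array([-0.01171563, -0.02005873, -0.04656607]), 'grip_width': 0.09405361907065675}
{'mtx': array([[471.80710707,   0.        , 322.71292802],
       [  0.        , 471.80710707, 232.82138096],
       [  0.        ,   0.        ,   1.        ]]), 'origin': array([ 0.23797201, -0.54784377,  0.72266965]), 'attitude': array([-2.45625583, -0.00905805, -0.50964691])}
scene bolt [(array([212.2, 303.8]), 0.63)]
scene nut [(array([237.1, 323.9]), 0.68), (array([199. , 254.7]), 0.53)]
scene v_block [(array([193.5,
[... 277 characters left out ...]
]
{'mtx': array([[521.09341572,   0.        , 324.80654912],
       [  0.        , 521.09341572, 241.1573534 ],
       [  0.        ,   0.        ,   1.        ]]), 'origin': array([ 0.1970045 , -0.78633488,  0.72917373]), 'attitude': array([-2.25749549,  0.01368119, -0.3748881 ])}
side bolt [(array([244.4, 334. ]), 0.6)]
side nut [(array([261.5, 346.7]), 0.45)]
side v_block [(array([222.2, 247.8]), 0.94), (array([199.2, 292.9]), 0.9), (array([227.9, 312.5]), 0.79)]
side drawer0_front [(array([225.4, 285.2]), 0.6)]
side drawer1_front [(array([242.5, 306.2]), 0.68), (array([224.5, 312. ]), 0.29)]
side drawer2_front [(array([260.9, 321. ]), 0.56)]
side chest [(array([234.4, 367.8]), 0.83)]
0.8
```

```bash
python3 - <<'E'
import cv2
for c in ['scene','side']:
    im=cv2.imread(f'pics/{c}0.png'); 
    cv2.imwrite(f'pics/{c}0c.png',cv2.resize(im[140:300,190:400],None,fx=3.7,fy=3.7,interpolation=cv2.INTER_CUBIC))
E
```

```text
(no output)
```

View pics/scene0.png

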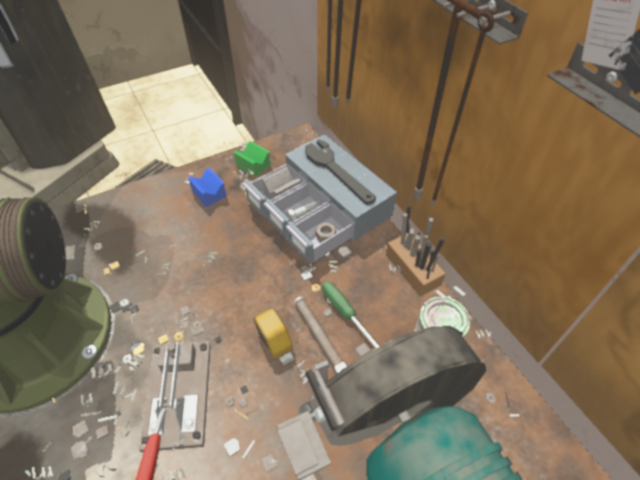

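```bash
python3 - <<'E'
from h import *
from scipy.spatial.transform import Rotation as Ro
from scipy.optimize import least_squares
F={'scene':[(196.6,253.5),(215.4,276.2),(236.7,295.6)],'side':[(225.4,285.2),(242.5,306.2),(260.9,321)]}
C={'scene':(196.5,335.7),'side':(234.4,367.8)}
P={c:ctrl.camera_params(c) for c in F}
print(ctrl.get_obs()['time_s'])
def proj(c,X):
    p=P[c];R=Ro.from_euler('xyz',p['attitude']).as_matrix()
    q=p['mtx']@(R.T@(np.array(X)-p['origin']));return q[1]/q[2],q[0]/q[2]
def model(v):
    x,y,a,*d=v;R=np.array([[np.cos(a),-np.sin(a)],[np.sin(a),np.cos(a)]])
    return [np.r_[R@[-.0525-.0-d[i],(.072,0,-.072)[i]]+[x,y],.045] for i in range(3)],[x,y,0]
def res(v,off=0.008):
    f,c=model(np.r_[v[:3],np.array(v[3:])+off]);r=[]
    for k in F:
        for i in range(3): r+=list(np.subtract(proj(k,f[i]),F[k][i]))
        r+=list(np.subtract(proj(k,c),C[k]))
    return r
s=least_squares(res,[.55,.1,0,.09,.09,.09],loss='soft_l1')
print(np.round(s.x,4),np.round(res(s.x),1))
print(np.round(model(np.r_[s.x[:3],s.x[3:]+.008])[0],4))
E
```

```text
0.8
[0.6075 0.035  0.1559 0.1006 0.0915 0.0962] [-0.3 -1.2  0.5  0.7  3.7  1.6  0.4  2.  -1.6  0.4 -2.1 -0.9 -0.  -0.3
 -0.8 -2.4]
[[ 0.4371  0.0811  0.045 ]
 [ 0.4573  0.0114  0.045 ]
 [ 0.4639 -0.0604  0.045 ]]
```

View crops.

The scene view shows the chest around (320,190), with three open drawers. The left one holds something grey at about (285,185), the middle one at (302,210) and the right one a nut at (325,230). The blue and green look-alikes are on the bench beyond.

View pics/scene0c.png

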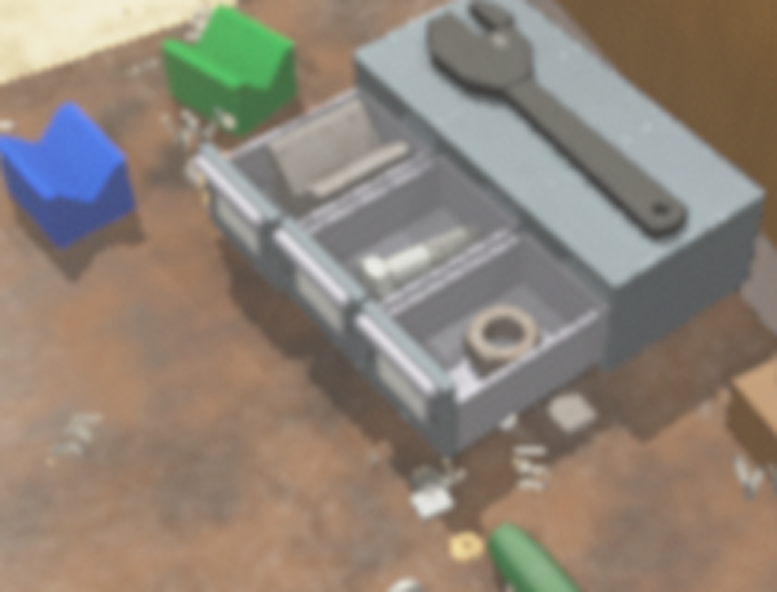

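View pics/side0c.png

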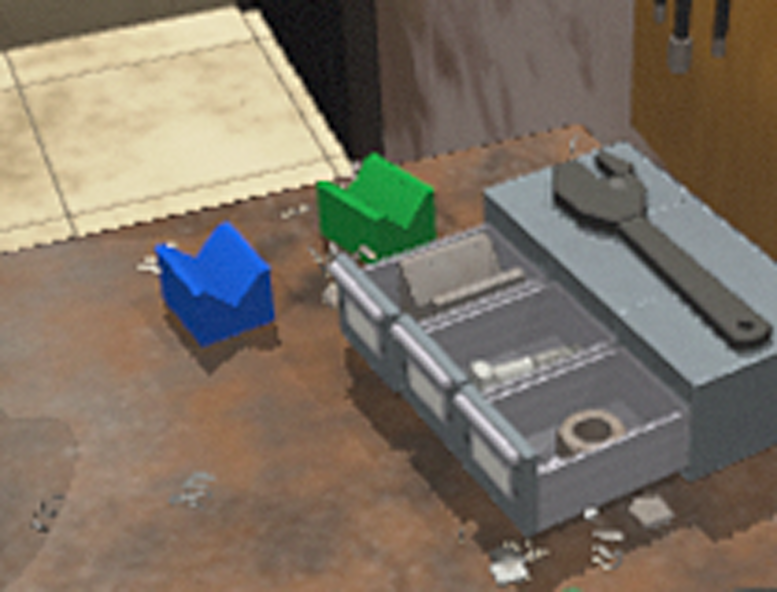

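The V-block is in the left drawer, the bolt in the middle one and the nut in the right one. I'll shut the middle and right drawers and leave the left one alone. First I'll close the fingers, line the tool up with the chest and go to a viewing pose in front of it.

Request:
{"fn": "carry_out", "kwargs": {
  "deltas": [
    {"wz": -0.95,"jaw": 0,"z": -0.5},
    {"wz": -0.95,"jaw": 0,"z": -0.5},
    {"wz": -0.95,"jaw": 0,"z": -0.5},
    {"wz": -0.95,"jaw": 0,"z": -0.5},
    {"wz": -0.95,"jaw": 0,"z": -0.5},
    {"y": -1,"x": -0.3},
    {"y": -1,"x": -0.3},
    {"y": -1,"x": -0.3},
    {"y": -1,"x": -0.3},
    {"y": -1,"x": -0.3},
    {"y": -1,"x": -0.3},
    {"y": -1,"x": -0.3}
  ]
}}

```text
invalid input
```

Request:
{"fn": "carry_out", "kwargs": {
  "deltas": [
    {"y": -1,"x": -0.3},
    {"y": -1,"x": -0.3},
    {"y": -1,"x": -0.3},
    {"y": -1,"x": -0.3},
    {"y": -1,"x": -0.3},
    {"y": -1,"x": -0.3},
    {"y": -1,"x": -0.3},
    {"y": -1,"x": -0.3},
    {"y": -1,"x": -0.3},
    {"y": -1,"x": -0.3},
    {"y": -1,"x": -0.3},
    {"y": -1,"x": -0.3}
  ]
}}

```text
invalid input
```

Request:
{"fn": "carry_out", "kwargs": {
  "deltas": [
    {"y": -1,"x": -0.3},
    {"y": -1,"x": -0.3},
    {"y": -1,"x": -0.3},
    {"y": -1,"x": -0.3},
    {"y": -1,"x": -0.3},
    {},
    {}
  ]
}}

```text
invalid input
```

```bash
python3 - <<'E'
from h import *
o=ctrl.get_obs(); print(o['time_s'],o['ee_pos'],o['eef_rot'],o['qpos'],o['grip_width'])
print(ctrl.camera_params('wrist'))
for c in ['wrist']:
    snap(c,c+'1')
    for l in ['drawer0_front','drawer1_front','drawer2_front','chest','bolt','nut','v_block']:
        print(c,l,[(np.round(d['position'],1),round(d['conf'],2)) for d in ctrl.mark_of(c,l)][:4])
E
```

```text
0.8 [0.12151993 0.53639171 0.20547012] [3.14157615e+00 1.08535852e-05 2.91880899e+00] [ 1.28141464e+00  2.99853948e-01  1.52100172e+00 -1.00433188e-05
  1.32071979e+00 -6.65955360e-02] 0.09414371224622155
{'mtx': array([[374.18637453,   0.        , 322.7115268 ],
       [  0.        , 374.18637453, 246.4478967 ],
       [  0.        ,   0.        ,   1.        ]]), 'origin': array([0.04314576, 0.55416771, 0.38457908]), 'attitude': array([ 2.86343185e+00, -5.79471297e-04,  1.34794601e+00])}
wrist drawer0_front []
wrist drawer1_front []
wrist drawer2_front []
wrist chest []
wrist bolt []
wrist nut []
wrist v_block []
```

View pics/wrist1.png

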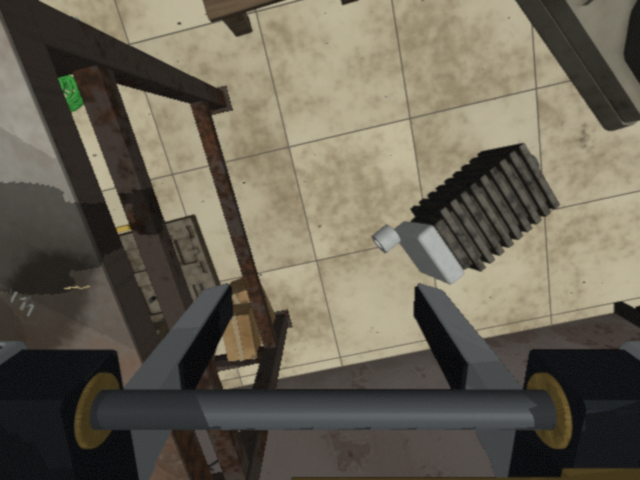

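The moves were refused, so I'll give every key in each row. The wrist view shows only the floor beyond the bench edge.

Request:
{"fn": "carry_out", "kwargs": {
  "deltas": [
    {"x": 0,"y": 0,"z": -0.5,"wx": 0,"wy": 0,"wz": -0.95,"jaw": 0},
    {"x": 0,"y": 0,"z": -0.5,"wx": 0,"wy": 0,"wz": -0.95,"jaw": 0},
    {"x": 0,"y": 0,"z": -0.5,"wx": 0,"wy": 0,"wz": -0.95,"jaw": 0},
    {"x": 0,"y": 0,"z": -0.5,"wx": 0,"wy": 0,"wz": -0.95,"jaw": 0},
    {"x": 0,"y": 0,"z": -0.5,"wx": 0,"wy": 0,"wz": -0.95,"jaw": 0},
    {"x": -0.3,"y": -1,"z": 0,"wx": 0,"wy": 0,"wz": 0,"jaw": 0},
    {"x": -0.3,"y": -1,"z": 0,"wx": 0,"wy": 0,"wz": 0,"jaw": 0},
    {"x": -0.3,"y": -1,"z": 0,"wx": 0,"wy": 0,"wz": 0,"jaw": 0},
    {"x": -0.3,"y": -1,"z": 0,"wx": 0,"wy": 0,"wz": 0,"jaw": 0},
    {"x": -0.3,"y": -1,"z": 0,"wx": 0,"wy": 0,"wz": 0,"jaw": 0},
    {"x": -0.3,"y": -1,"z": 0,"wx": 0,"wy": 0,"wz": 0,"jaw": 0},
    {"x": -0.3,"y": -1,"z": 0,"wx": 0,"wy": 0,"wz": 0,"jaw": 0}
  ]
}}

```text
time_s: 2.2
ee_pos: [0.1852, 0.4038, 0.2555]
eef_rot: [3.141, 0.0, -2.984]
force: [0.1, -0.2, -0.9]
grip_width: 0.0174
```

Request:
{"fn": "carry_out", "kwargs": {
  "deltas": [
    {"x": -0.3,"y": -1,"z": 0,"wx": 0,"wy": 0,"wz": 0,"jaw": 0},
    {"x": -0.3,"y": -1,"z": 0,"wx": 0,"wy": 0,"wz": 0,"jaw": 0},
    {"x": -0.3,"y": -1,"z": 0,"wx": 0,"wy": 0,"wz": 0,"jaw": 0},
    {"x": -0.3,"y": -1,"z": 0,"wx": 0,"wy": 0,"wz": 0,"jaw": 0},
    {"x": -0.3,"y": -1,"z": 0,"wx": 0,"wy": 0,"wz": 0,"jaw": 0},
    {"x": -0.3,"y": -1,"z": 0,"wx": 0,"wy": 0,"wz": 0,"jaw": 0},
    {"x": -0.3,"y": -1,"z": 0,"wx": 0,"wy": 0,"wz": 0,"jaw": 0},
    {"x": -0.3,"y": -1,"z": 0,"wx": 0,"wy": 0,"wz": 0,"jaw": 0},
    {"x": -0.3,"y": -1,"z": 0,"wx": 0,"wy": 0,"wz": 0,"jaw": 0},
    {"x": -0.3,"y": -1,"z": 0,"wx": 0,"wy": 0,"wz": 0,"jaw": 0},
    {"x": -0.3,"y": -1,"z": 0,"wx": 0,"wy": 0,"wz": 0,"jaw": 0},
    {"x": -0.3,"y": -1,"z": 0,"wx": 0,"wy": 0,"wz": 0,"jaw": 0}
  ]
}}

```text
time_s: 3.2
ee_pos: [0.2939, 0.178, 0.2556]
eef_rot: [3.141, 0.001, -2.984]
force: [-0.4, 0.5, -0.0]
grip_width: 0.0003
```

Request:
{"fn": "carry_out", "kwargs": {
  "deltas": [
    {"x": -0.3,"y": -1,"z": 0,"wx": 0,"wy": 0,"wz": 0,"jaw": 0},
    {"x": -0.3,"y": -1,"z": 0,"wx": 0,"wy": 0,"wz": 0,"jaw": 0},
    {"x": -0.3,"y": -1,"z": 0,"wx": 0,"wy": 0,"wz": 0,"jaw": 0},
    {"x": -0.3,"y": -1,"z": 0,"wx": 0,"wy": 0,"wz": 0,"jaw": 0},
    {"x": -0.3,"y": -1,"z": 0,"wx": 0,"wy": 0,"wz": 0,"jaw": 0},
    {"x": -0.3,"y": -1,"z": 0,"wx": 0,"wy": 0,"wz": 0,"jaw": 0},
    {"x": -0.3,"y": -1,"z": 0,"wx": 0,"wy": 0,"wz": 0,"jaw": 0},
    {"x": -0.3,"y": -1,"z": 0,"wx": 0,"wy": 0,"wz": 0,"jaw": 0},
    {"x": 0,"y": 0,"z": 0,"wx": 0,"wy": 0,"wz": 0,"jaw": 0},
    {"x": 0,"y": 0,"z": 0,"wx": 0,"wy": 0,"wz": 0,"jaw": 0}
  ]
}}

```text
time_s: 4.03
ee_pos: [0.3661, 0.0279, 0.2554]
eef_rot: [3.141, -0.0, -2.986]
force: [0.1, -0.3, -0.0]
grip_width: 0.0002
```

```bash
python3 - <<'E'
from h import *
o=ctrl.get_obs(); print(o['time_s'],o['ee_pos'],o['eef_rot'],o['qpos'],o['grip_width'])
print(ctrl.camera_params('wrist'))
for c in ['wrist']:
    snap(c,c+'2')
    for l in ['drawer0_front','drawer1_front','drawer2_front','chest']:
        print(c,l,[(np.round(d['position'],1),round(d['conf'],2)) for d in ctrl.mark_of(c,l)][:4])
E
```

```text
4.0333 [0.36612215 0.02794952 0.25535956] [ 3.14147890e+00 -2.94568269e-04 -2.98633340e+00] [-2.36949397e-02 -1.64102036e-01  1.89957423e+00  6.03148693e-05
  1.40643057e+00 -1.74976038e+00] 0.00019174712587821554
{'mtx': array([[374.18637453,   0.        , 322.7115268 ],
       [  0.        , 374.18637453, 246.4478967 ],
       [  0.        ,   0.        ,   1.        ]]), 'origin': array([0.2867791 , 0.01563671, 0.43452898]), 'attitude': array([ 2.86347979e+00, -6.38901727e-04,  1.72601349e+00])}
wrist drawer0_front [(array([289.7, 360.3]), 0.94)]
wrist drawer1_front [(array([294. , 297.2]), 0.87)]
wrist drawer2_front [(array([291.1, 229.8]), 0.6)]
wrist chest [(array([330.7, 296. ]), 0.19)]
```

View pics/wrist2.png

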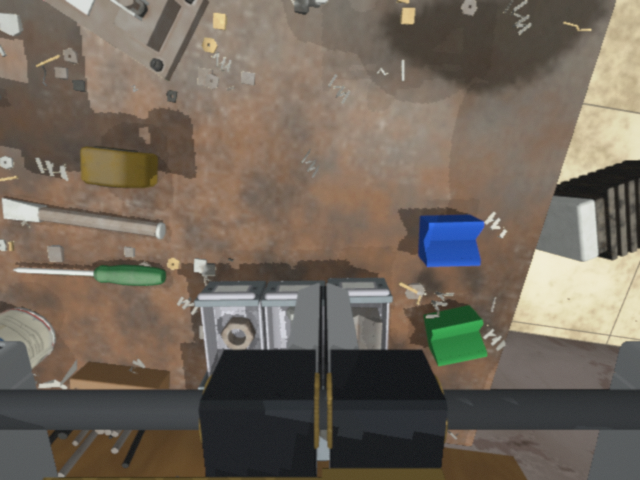

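The wrist view shows the panels: drawer0 at about (row 290, col 360), drawer1 at (294, 297) and drawer2 at (291, 230). They lie nearly parallel to the jaw axis. The nut shows at (335, 238), and the look-alikes are well to the right.

```bash
cat > fit.py <<'E'
from h import *
from scipy.spatial.transform import Rotation as Ro
from scipy.optimize import least_squares
F={'wrist':[(289.7,360.3),(294,297.2),(291.1,229.8)],'scene':[(196.6,253.5),(215.4,276.2),(236.7,295.6)],'side':[(225.4,285.2),(242.5,306.2),(260.9,321)]}
P={c:ctrl.camera_params(c) for c in F}
def proj(c,X):
    p=P[c];R=Ro.from_euler('xyz',p['attitude']).as_matrix()
    q=p['mtx']@(R.T@(np.array(X)-p['origin']));return q[1]/q[2],q[0]/q[2]
def back(c,rc,z):
    p=P[c];R=Ro.from_euler('xyz',p['attitude']).as_matrix()
    d=R@np.linalg.inv(p['mtx'])@[rc[1],rc[0],1]; return p['origin']+d*(z-p['origin'][2])/d[2]
if __name__=='__main__':
    for c in F: print(c,[np.round(back(c,m,.045),4) for m in F[c]])
    # wrist lip edges: use top edge of bright lip
    im=cv2.imread('pics/wrist2.png'); cv2.imwrite('pics/wrist2c.png',cv2.resize(im[260:380,185:405],None,fx=3.6,fy=3.6,interpolation=cv2.INTER_CUBIC))
E
python3 fit.py
```

```text
wrist [array([0.4397, 0.0837, 0.045 ]), array([0.4559, 0.0147, 0.045 ]), array([ 0.4643, -0.0605,  0.045 ])]
scene [array([0.4388, 0.0793, 0.045 ]), array([0.4567, 0.0131, 0.045 ]), array([ 0.4654, -0.0512,  0.045 ])]
side [array([0.4346, 0.0762, 0.045 ]), array([0.4568, 0.0044, 0.045 ]), array([ 0.4644, -0.0607,  0.045 ])]
```

View pics/wrist2c.png

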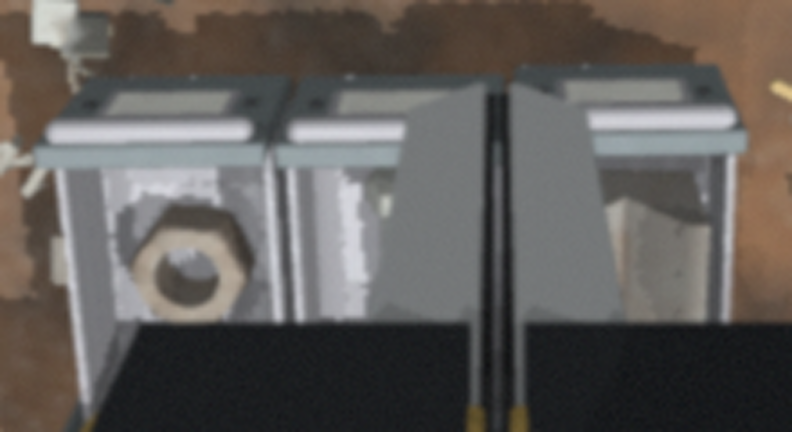

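Request:
{"fn": "carry_out", "kwargs": {
  "deltas": [
    {"x": -0.5,"y": -0.75,"z": 1,"wx": 0,"wy": 0,"wz": 0,"jaw": 0},
    {"x": -0.5,"y": -0.75,"z": 1,"wx": 0,"wy": 0,"wz": 0,"jaw": 0},
    {"x": -0.5,"y": 0,"z": 1,"wx": 0,"wy": 0,"wz": 0,"jaw": 0},
    {"x": -0.5,"y": 0,"z": 1,"wx": 0,"wy": 0,"wz": 0,"jaw": 0},
    {"x": 0,"y": 0,"z": 1,"wx": 0,"wy": 0,"wz": 0,"jaw": 0},
    {"x": 0,"y": 0,"z": 1,"wx": 0,"wy": 0,"wz": 0,"jaw": 0},
    {"x": 0,"y": 0,"z": 1,"wx": 0,"wy": 0,"wz": 0,"jaw": 0},
    {"x": 0,"y": 0,"z": 1,"wx": 0,"wy": 0,"wz": 0,"jaw": 0},
    {"x": 0,"y": 0,"z": 1,"wx": 0,"wy": 0,"wz": 0,"jaw": 0},
    {"x": 0,"y": 0,"z": 1,"wx": 0,"wy": 0,"wz": 0,"jaw": 0},
    {"x": 0,"y": 0,"z": 0.5,"wx": 0,"wy": 0,"wz": 0,"jaw": 0},
    {"x": 0,"y": 0,"z": 0,"wx": 0,"wy": 0,"wz": 0,"jaw": 0}
  ]
}}

```text
time_s: 5.28
ee_pos: [0.4091, 0.0056, 0.0438]
eef_rot: [3.141, -0.003, -2.984]
force: [-0.5, 1.3, -0.1]
grip_width: 0.0004
```

```bash
python3 - <<'E'
from h import *
o=ctrl.get_obs(); print(o['time_s'],o['ee_pos'],o['eef_rot'])
snap('wrist','wrist3'); snap('side','side3')
a=cv2.imread('pics/wrist3.png');b=cv2.imread('pics/side3.png')
cv2.imwrite('pics/m3.png',np.hstack([cv2.resize(a,(400,300)),cv2.resize(b[130:370,190:430],(400,300))]))
E
```

```text
5.2833 [0.40908274 0.00562486 0.04375028] [ 3.1407673  -0.00326002 -2.98355676]
```

View pics/m3.png

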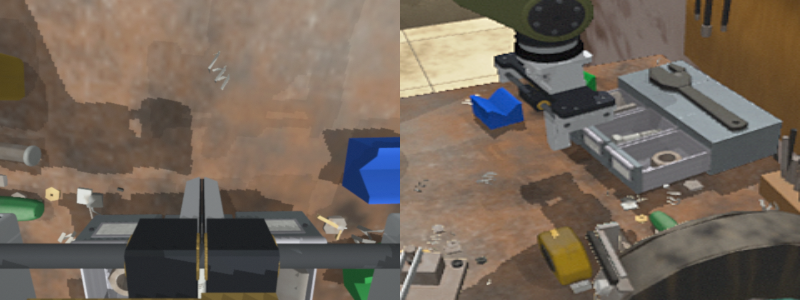

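The fingers are down in front of the middle panel and clear of the other things. Pushing now.

Request:
{"fn": "carry_out", "kwargs": {
  "deltas": [
    {"x": -0.5,"y": 0,"z": 0,"wx": 0,"wy": 0,"wz": 0,"jaw": 0},
    {"x": -0.5,"y": 0,"z": 0,"wx": 0,"wy": 0,"wz": 0,"jaw": 0},
    {"x": -0.5,"y": 0,"z": 0,"wx": 0,"wy": 0,"wz": 0,"jaw": 0},
    {"x": -0.3,"y": 0,"z": 0,"wx": 0,"wy": 0,"wz": 0,"jaw": 0},
    {"x": -0.3,"y": 0,"z": 0,"wx": 0,"wy": 0,"wz": 0,"jaw": 0}
  ]
}}

```text
time_s: 5.8
ee_pos: [0.4522, 0.0118, 0.0462]
eef_rot: [-3.141, 0.001, -2.984]
force: [-3.8, 0.3, 2.4]
grip_width: 0.0006
```

Request:
{"fn": "carry_out", "kwargs": {
  "deltas": [
    {"x": -0.4,"y": 0,"z": 0,"wx": 0,"wy": 0,"wz": 0,"jaw": 0},
    {"x": -0.4,"y": 0,"z": 0,"wx": 0,"wy": 0,"wz": 0,"jaw": 0},
    {"x": -0.4,"y": 0,"z": 0,"wx": 0,"wy": 0,"wz": 0,"jaw": 0},
    {"x": -0.4,"y": 0,"z": 0,"wx": 0,"wy": 0,"wz": 0,"jaw": 0},
    {"x": -0.4,"y": 0,"z": 0,"wx": 0,"wy": 0,"wz": 0,"jaw": 0},
    {"x": -0.4,"y": 0,"z": 0,"wx": 0,"wy": 0,"wz": 0,"jaw": 0}
  ]
}}

```text
time_s: 6.3
ee_pos: [0.4999, 0.0193, 0.0454]
eef_rot: [3.141, -0.0, -2.984]
force: [-3.7, 1.0, 2.4]
grip_width: 0.0002
```

```bash
python3 - <<'E'
from h import *
o=ctrl.get_obs(); print(o['time_s'],o['ee_pos'],o['eef_rot'],o['force'])
snap('wrist','wrist4'); snap('side','side4')
a=cv2.imread('pics/wrist4.png');b=cv2.imread('pics/side4.png')
cv2.imwrite('pics/m4.png',np.hstack([cv2.resize(a,(400,300)),cv2.resize(b[130:370,190:430],(400,300))]))
E
```

```text
6.3 [0.49989259 0.01931576 0.04536305] [ 3.14146708e+00 -2.19414399e-04 -2.98440783e+00] [-3.74796037  0.98020859  2.41399012]
```

View pics/m4.png

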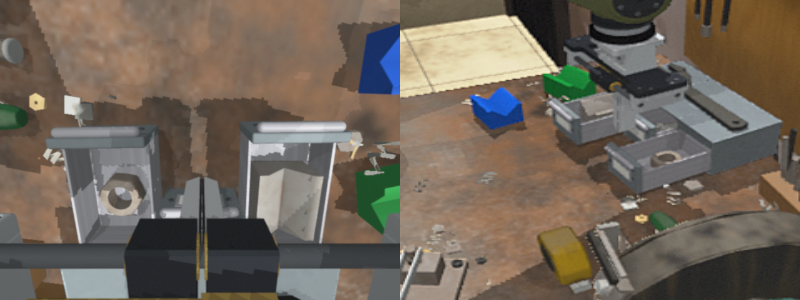

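Drawer1 is sliding at about 3.7 N, the other two drawers have not moved, and the gripper body is clear of the spanner. Going on more gently towards the stop.

Request:
{"fn": "carry_out", "kwargs": {
  "deltas": [
    {"x": -0.4,"y": 0,"z": 0,"wx": 0,"wy": 0,"wz": 0,"jaw": 0},
    {"x": -0.4,"y": 0,"z": 0,"wx": 0,"wy": 0,"wz": 0,"jaw": 0},
    {"x": -0.3,"y": 0,"z": 0,"wx": 0,"wy": 0,"wz": 0,"jaw": 0},
    {"x": -0.2,"y": 0,"z": 0,"wx": 0,"wy": 0,"wz": 0,"jaw": 0}
  ]
}}

```text
time_s: 6.73
ee_pos: [0.5254, 0.0235, 0.0452]
eef_rot: [3.141, -0.0, -2.984]
force: [-3.8, 1.2, -0.7]
grip_width: 0.0006
```

Request:
{"fn": "carry_out", "kwargs": {
  "deltas": [
    {"x": -0.1,"y": 0,"z": 0,"wx": 0,"wy": 0,"wz": 0,"jaw": 0},
    {"x": -0.1,"y": 0,"z": 0,"wx": 0,"wy": 0,"wz": 0,"jaw": 0}
  ]
}}

```text
time_s: 6.9
ee_pos: [0.5289, 0.024, 0.0453]
eef_rot: [3.141, -0.0, -2.984]
force: [-3.1, 2.6, -1.4]
grip_width: 0.0006
```

Request:
{"fn": "carry_out", "kwargs": {
  "deltas": [
    {"x": -0.1,"y": 0,"z": 0,"wx": 0,"wy": 0,"wz": 0,"jaw": 0},
    {"x": -0.1,"y": 0,"z": 0,"wx": 0,"wy": 0,"wz": 0,"jaw": 0}
  ]
}}

```text
time_s: 7.07
ee_pos: [0.5314, 0.0244, 0.0451]
eef_rot: [3.141, -0.004, -2.984]
force: [-25.0, -2.1, 13.9]
grip_width: 0.0006
```

The force jumped to 25 N, so the drawer is at its stop. I'll hold briefly, then look.

Request:
{"fn": "carry_out", "kwargs": {
  "deltas": [
    {"x": 0,"y": 0,"z": 0,"wx": 0,"wy": 0,"wz": 0,"jaw": 0},
    {"x": 0,"y": 0,"z": 0,"wx": 0,"wy": 0,"wz": 0,"jaw": 0}
  ]
}}

```text
time_s: 7.23
ee_pos: [0.5312, 0.0243, 0.0452]
eef_rot: [3.141, -0.004, -2.984]
force: [-14.6, -0.4, 5.7]
grip_width: 0.0003
```

Request:
{"fn": "carry_out", "kwargs": {
  "deltas": [
    {"x": 0.5,"y": 0,"z": 0,"wx": 0,"wy": 0,"wz": 0,"jaw": 0},
    {"x": 0.5,"y": 0,"z": 0,"wx": 0,"wy": 0,"wz": 0,"jaw": 0},
    {"x": 0.5,"y": 0,"z": 0,"wx": 0,"wy": 0,"wz": 0,"jaw": 0},
    {"x": 1,"y": 0,"z": 0,"wx": 0,"wy": 0,"wz": 0,"jaw": 0},
    {"x": 1,"y": 0,"z": 0,"wx": 0,"wy": 0,"wz": 0,"jaw": 0},
    {"x": 1,"y": 0,"z": 0,"wx": 0,"wy": 0,"wz": 0,"jaw": 0},
    {"x": 1,"y": 0,"z": 0,"wx": 0,"wy": 0,"wz": 0,"jaw": 0},
    {"x": 0.5,"y": 0,"z": 0,"wx": 0,"wy": 0,"wz": 0,"jaw": 0}
  ]
}}

```text
time_s: 7.9
ee_pos: [0.4131, 0.0053, 0.0457]
eef_rot: [-3.141, 0.001, -2.985]
force: [0.7, 0.4, 0.8]
grip_width: 0.0003
```

```bash
python3 - <<'E'
from h import *
o=ctrl.get_obs(); print(o['time_s'],o['ee_pos'],o['eef_rot'],o['force'])
snap('wrist','wrist5'); snap('side','side5')
a=cv2.imread('pics/wrist5.png');b=cv2.imread('pics/side5.png')
cv2.imwrite('pics/m5.png',np.hstack([cv2.resize(a,(400,300)),cv2.resize(b[130:370,190:430],(400,300))]))
E
```

```text
7.9 [0.41312894 0.00531744 0.0457494 ] [-3.14107885e+00  1.18277469e-03 -2.98460663e+00] [0.69382448 0.36984861 0.82330192]
```

View pics/m5.png

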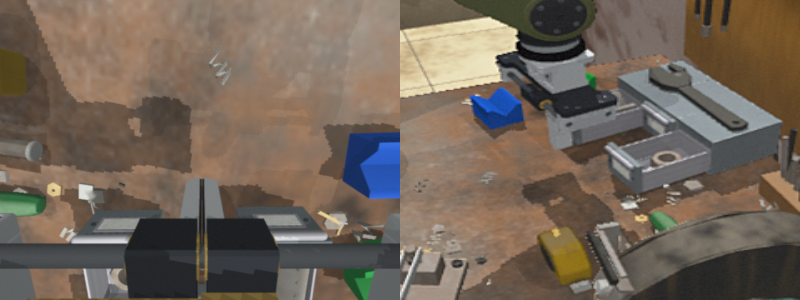

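Drawer1 is shut. Moving across 73 mm to in front of drawer2.

Request:
{"fn": "carry_out", "kwargs": {
  "deltas": [
    {"x": 0,"y": -0.7,"z": 0,"wx": 0,"wy": 0,"wz": 0,"jaw": 0},
    {"x": 0,"y": -0.7,"z": 0,"wx": 0,"wy": 0,"wz": 0,"jaw": 0},
    {"x": 0,"y": -0.7,"z": 0,"wx": 0,"wy": 0,"wz": 0,"jaw": 0},
    {"x": 0,"y": -0.7,"z": 0,"wx": 0,"wy": 0,"wz": 0,"jaw": 0},
    {"x": 0,"y": -0.6,"z": 0,"wx": 0,"wy": 0,"wz": 0,"jaw": 0},
    {"x": 0,"y": -0.25,"z": 0,"wx": 0,"wy": 0,"wz": 0,"jaw": 0},
    {"x": 0,"y": 0,"z": 0,"wx": 0,"wy": 0,"wz": 0,"jaw": 0}
  ]
}}

```text
time_s: 8.58
ee_pos: [0.4266, -0.0672, 0.0456]
eef_rot: [-3.141, 0.001, -2.986]
force: [0.4, 0.0, 0.4]
grip_width: 0.0005
```

```bash
python3 - <<'E'
from h import *
o=ctrl.get_obs(); print(o['time_s'],o['ee_pos'],o['eef_rot'],o['force'])
snap('wrist','wrist6'); snap('side','side6')
a=cv2.imread('pics/wrist6.png');b=cv2.imread('pics/side6.png')
cv2.imwrite('pics/m6.png',np.hstack([cv2.resize(a,(400,300)),cv2.resize(b[130:370,190:430],(400,300))]))
E
```

```text
8.5833 [ 0.42663891 -0.06722803  0.04564321] [-3.14103814e+00  1.07107843e-03 -2.98555884e+00] [0.40446661 0.00959294 0.39474948]
```

View pics/m6.png

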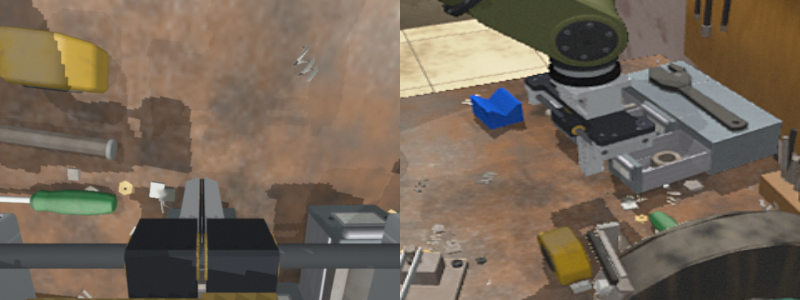

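The fingers are in front of drawer2's panel and clear of the screwdriver and tape measure. I expect the stop about 117 mm ahead.

Request:
{"fn": "carry_out", "kwargs": {
  "deltas": [
    {"x": -0.4,"y": 0,"z": 0,"wx": 0,"wy": 0,"wz": 0,"jaw": 0},
    {"x": -0.4,"y": 0,"z": 0,"wx": 0,"wy": 0,"wz": 0,"jaw": 0},
    {"x": -0.3,"y": 0,"z": 0,"wx": 0,"wy": 0,"wz": 0,"jaw": 0},
    {"x": -0.3,"y": 0,"z": 0,"wx": 0,"wy": 0,"wz": 0,"jaw": 0},
    {"x": -0.3,"y": 0,"z": 0,"wx": 0,"wy": 0,"wz": 0,"jaw": 0},
    {"x": -0.3,"y": 0,"z": 0,"wx": 0,"wy": 0,"wz": 0,"jaw": 0}
  ]
}}

```text
time_s: 9.18
ee_pos: [0.4655, -0.0598, 0.0453]
eef_rot: [3.141, -0.001, -2.984]
force: [-3.9, 0.9, 1.5]
grip_width: 0.0007
```

Request:
{"fn": "carry_out", "kwargs": {
  "deltas": [
    {"x": -0.4,"y": 0,"z": 0,"wx": 0,"wy": 0,"wz": 0,"jaw": 0},
    {"x": -0.4,"y": 0,"z": 0,"wx": 0,"wy": 0,"wz": 0,"jaw": 0},
    {"x": -0.4,"y": 0,"z": 0,"wx": 0,"wy": 0,"wz": 0,"jaw": 0},
    {"x": -0.4,"y": 0,"z": 0,"wx": 0,"wy": 0,"wz": 0,"jaw": 0},
    {"x": -0.4,"y": 0,"z": 0,"wx": 0,"wy": 0,"wz": 0,"jaw": 0}
  ]
}}

```text
time_s: 9.6
ee_pos: [0.5053, -0.0537, 0.0453]
eef_rot: [3.141, -0.0, -2.984]
force: [-3.3, 1.3, -0.1]
grip_width: 0.0006
```

```bash
python3 - <<'E'
from h import *
snap('wrist','wrist7'); snap('side','side7')
a=cv2.imread('pics/wrist7.png');b=cv2.imread('pics/side7.png')
cv2.imwrite('pics/m7.png',np.hstack([cv2.resize(a,(400,300)),cv2.resize(b[130:370,190:430],(400,300))]))
E
```

```text
(no output)
```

View pics/m7.png

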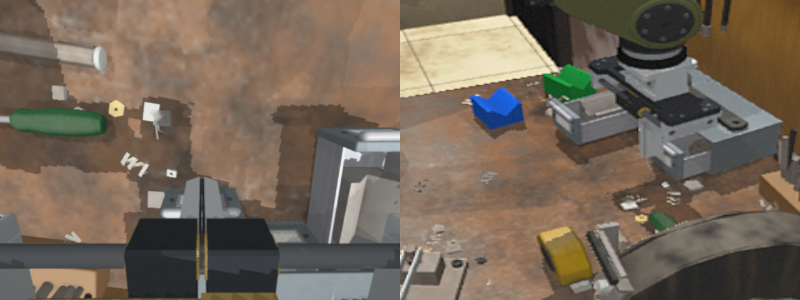

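The push is centred on drawer2, with about 38 mm left to the expected stop.

Request:
{"fn": "carry_out", "kwargs": {
  "deltas": [
    {"x": -0.4,"y": 0,"z": 0,"wx": 0,"wy": 0,"wz": 0,"jaw": 0},
    {"x": -0.4,"y": 0,"z": 0,"wx": 0,"wy": 0,"wz": 0,"jaw": 0},
    {"x": -0.4,"y": 0,"z": 0,"wx": 0,"wy": 0,"wz": 0,"jaw": 0},
    {"x": -0.2,"y": 0,"z": 0,"wx": 0,"wy": 0,"wz": 0,"jaw": 0},
    {"x": -0.1,"y": 0,"z": 0,"wx": 0,"wy": 0,"wz": 0,"jaw": 0}
  ]
}}

```text
time_s: 10.12
ee_pos: [0.535, -0.0491, 0.0454]
eef_rot: [-3.142, 0.0, -2.984]
force: [-4.0, 1.8, 0.6]
grip_width: 0.0004
```

Request:
{"fn": "carry_out", "kwargs": {
  "deltas": [
    {"x": -0.1,"y": 0,"z": 0,"wx": 0,"wy": 0,"wz": 0,"jaw": 0},
    {"x": -0.1,"y": 0,"z": 0,"wx": 0,"wy": 0,"wz": 0,"jaw": 0}
  ]
}}

```text
time_s: 10.28
ee_pos: [0.5383, -0.0485, 0.0454]
eef_rot: [3.141, -0.0, -2.984]
force: [-4.2, 2.3, -0.1]
grip_width: 0.0002
```

Request:
{"fn": "carry_out", "kwargs": {
  "deltas": [
    {"x": -0.1,"y": 0,"z": 0,"wx": 0,"wy": 0,"wz": 0,"jaw": 0},
    {"x": 0,"y": 0,"z": 0,"wx": 0,"wy": 0,"wz": 0,"jaw": 0}
  ]
}}

```text
time_s: 10.45
ee_pos: [0.5405, -0.0482, 0.0455]
eef_rot: [-3.142, 0.0, -2.984]
force: [-2.0, 0.6, 0.3]
grip_width: 0.0004
```

Request:
{"fn": "carry_out", "kwargs": {
  "deltas": [
    {"x": -0.1,"y": 0,"z": 0,"wx": 0,"wy": 0,"wz": 0,"jaw": 0},
    {"x": -0.05,"y": 0,"z": 0,"wx": 0,"wy": 0,"wz": 0,"jaw": 0}
  ]
}}

```text
time_s: 10.62
ee_pos: [0.5433, -0.0478, 0.0455]
eef_rot: [3.142, -0.0, -2.984]
force: [-3.5, 1.1, 0.1]
grip_width: 0.0008
```

Request:
{"fn": "carry_out", "kwargs": {
  "deltas": [
    {"x": -0.05,"y": 0,"z": 0,"wx": 0,"wy": 0,"wz": 0,"jaw": 0},
    {"x": 0,"y": 0,"z": 0,"wx": 0,"wy": 0,"wz": 0,"jaw": 0}
  ]
}}

```text
time_s: 10.78
ee_pos: [0.5435, -0.0477, 0.0454]
eef_rot: [3.141, -0.002, -2.984]
force: [-8.1, 0.2, 4.1]
grip_width: 0.0005
```

Request:
{"fn": "carry_out", "kwargs": {
  "deltas": [
    {"x": -0.05,"y": 0,"z": 0,"wx": 0,"wy": 0,"wz": 0,"jaw": 0},
    {"x": 0,"y": 0,"z": 0,"wx": 0,"wy": 0,"wz": 0,"jaw": 0}
  ]
}}

```text
time_s: 10.95
ee_pos: [0.5436, -0.0477, 0.0453]
eef_rot: [3.141, -0.004, -2.984]
force: [-16.2, -1.2, 8.6]
grip_width: 0.0006
```

At the stop, with 16 N and no more travel. Backing off, then up for a final look.

Request:
{"fn": "carry_out", "kwargs": {
  "deltas": [
    {"x": 0.5,"y": 0,"z": 0,"wx": 0,"wy": 0,"wz": 0,"jaw": 0},
    {"x": 0.5,"y": 0,"z": 0,"wx": 0,"wy": 0,"wz": 0,"jaw": 0},
    {"x": 0.5,"y": 0,"z": 0,"wx": 0,"wy": 0,"wz": 0,"jaw": 0},
    {"x": 1,"y": 0,"z": 0,"wx": 0,"wy": 0,"wz": 0,"jaw": 0},
    {"x": 1,"y": 0,"z": 0,"wx": 0,"wy": 0,"wz": 0,"jaw": 0},
    {"x": 1,"y": 0,"z": 0,"wx": 0,"wy": 0,"wz": 0,"jaw": 0},
    {"x": 1,"y": 0,"z": 0,"wx": 0,"wy": 0,"wz": 0,"jaw": 0},
    {"x": 1,"y": 0,"z": -0.5,"wx": 0,"wy": 0,"wz": 0,"jaw": 0},
    {"x": 1,"y": 0,"z": -1,"wx": 0,"wy": 0,"wz": 0,"jaw": 0},
    {"x": 0,"y": 0,"z": -1,"wx": 0,"wy": 0,"wz": 0,"jaw": 0},
    {"x": 0,"y": 0,"z": -1,"wx": 0,"wy": 0,"wz": 0,"jaw": 0},
    {"x": 0,"y": 0,"z": -1,"wx": 0,"wy": 0,"wz": 0,"jaw": 0}
  ]
}}

```text
time_s: 11.95
ee_pos: [0.3973, -0.0713, 0.137]
eef_rot: [-3.141, 0.002, -2.985]
force: [0.2, 0.6, -0.6]
grip_width: 0.0006
```

Request:
{"fn": "carry_out", "kwargs": {
  "deltas": [
    {"x": 0,"y": 0,"z": -1,"wx": 0,"wy": 0,"wz": 0,"jaw": 0},
    {"x": 0,"y": 0,"z": -1,"wx": 0,"wy": 0,"wz": 0,"jaw": 0},
    {"x": 0,"y": 0,"z": -1,"wx": 0,"wy": 0,"wz": 0,"jaw": 0},
    {"x": 0,"y": 0,"z": 0,"wx": 0,"wy": 0,"wz": 0,"jaw": 0},
    {"x": 0,"y": 0,"z": 0,"wx": 0,"wy": 0,"wz": 0,"jaw": 0}
  ]
}}

```text
time_s: 12.37
ee_pos: [0.3977, -0.0712, 0.1962]
eef_rot: [-3.14, 0.003, -2.984]
force: [-0.4, -0.0, -1.0]
grip_width: 0.0004
```

```bash
python3 - <<'E'
from h import *
o=ctrl.get_obs(); print(o['time_s'],o['ee_pos'],o['force'])
import fit
for c in ['wrist','side']:
    snap(c,c+'8')
    for l in ['drawer0_front','drawer1_front','drawer2_front']:
        m=ctrl.mark_of(c,l)[:1]
        print(c,l,[(np.round(d['position'],1),round(d['conf'],2),np.round(fit.back(c,d['position'],.045),4)) for d in m])
a=cv2.imread('pics/wrist8.png');b=cv2.imread('pics/side8.png')
cv2.imwrite('pics/m8.png',np.hstack([cv2.resize(a,(400,300)),cv2.resize(b[130:370,190:430],(400,300))]))
E
```

```text
12.3667 [ 0.39765326 -0.07120835  0.19618264] [-0.41967787 -0.02491952 -0.97893535]
wrist drawer0_front [(array([301.2, 476.6]), 0.67, array([0.4428, 0.0853, 0.045 ]))]
wrist drawer1_front []
wrist drawer2_front [(array([383.3, 324.4]), 0.43, array([ 0.5561, -0.0443,  0.045 ]))]
side drawer0_front [(array([224.9, 287.5]), 0.91, array([0.4398, 0.0759, 0.045 ]))]
side drawer1_front [(array([227.4, 344.4]), 0.69, array([0.5496, 0.0209, 0.045 ]))]
side drawer2_front [(array([244.1, 364.8]), 0.88, array([ 0.5664, -0.0465,  0.045 ]))]
```

View pics/m8.png

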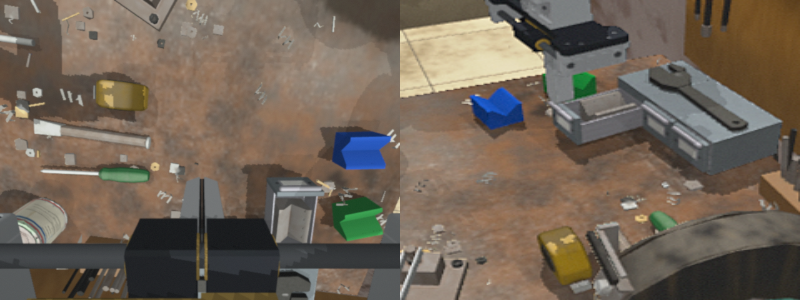

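Drawers 1 and 2 look flush. The drawer0 estimate reads 3–5 mm different from before, so I'll compare the fixed-camera pictures pixel by pixel.

```bash
python3 - <<'E'
import cv2,numpy as np
a=cv2.imread('pics/side0.png');b=cv2.imread('pics/side8.png')
A=a[190:260,272:332];B=b[190:260,272:332]
cv2.imwrite('pics/cmp.png',np.hstack([cv2.resize(x,(400,466),interpolation=cv2.INTER_NEAREST) for x in (A,B)]))
g=lambda x:cv2.cvtColor(x,6)
t=g(a)[205:247,278:300]; r=cv2.matchTemplate(g(b)[195:257,268:310],t,cv2.TM_CCOEFF_NORMED); print(cv2.minMaxLoc(r),'expected (10,10)')
for n,(y0,y1,x0,x1) in dict(spanner=(170,240,335,405),tape=(255,300,270,310),driver=(250,290,340,400),blue=(195,240,230,270)).items():
    t=g(a)[y0:y1,x0:x1]; r=cv2.matchTemplate(g(b)[y0-8:y1+8,x0-8:x1+8],t,cv2.TM_CCOEFF_NORMED); print(n,cv2.minMaxLoc(r)[1::2])
E
```

```text
(-0.1760772168636322, 0.8162558078765869, (0, 17), (10, 10)) expected (10,10)
spanner (0.850910484790802, (8, 8))
tape (0.8523026704788208, (8, 8))
driver (0.3394591808319092, (8, 8))
blue (0.9805619120597839, (8, 8))
```

View pics/cmp.png

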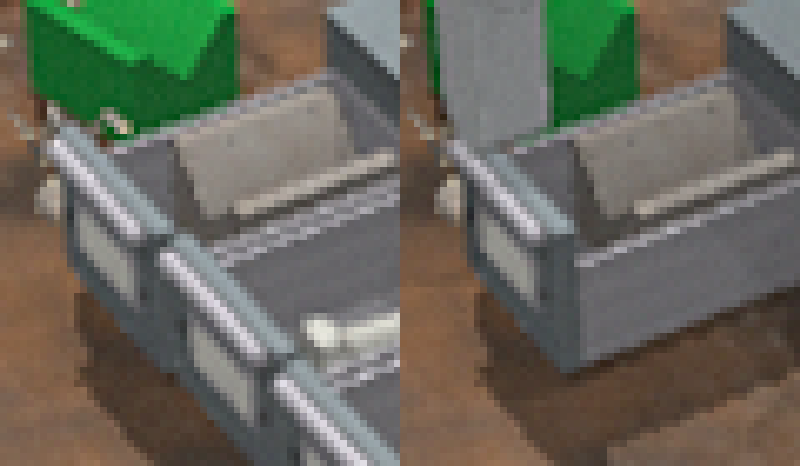

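```bash
python3 - <<'E'
import cv2
b=cv2.imread('pics/side8.png'); cv2.imwrite('pics/z.png',cv2.resize(b[190:280,310:430],None,fx=6,fy=6,interpolation=cv2.INTER_CUBIC))
E
```

```text
(no output)
```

View pics/z.png

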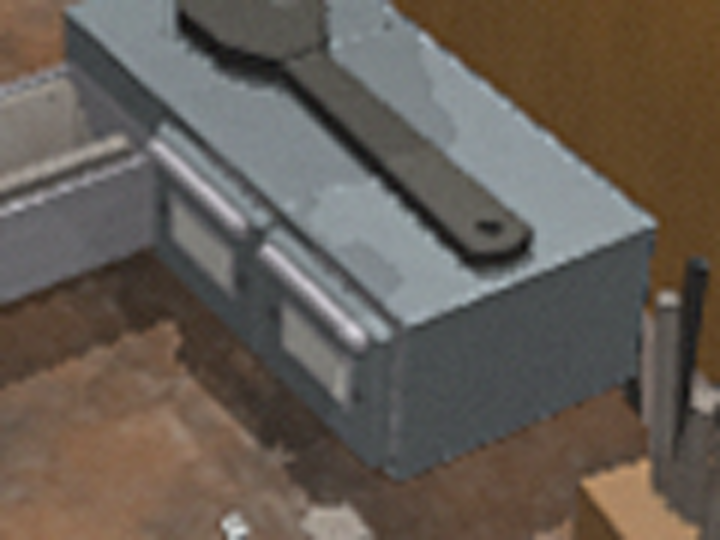

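The panels of drawer1 and drawer2 lie flush against the chest front and in line with each other, so I'll hand in.

```bash
python3 -c "
from station import ctrl
print(ctrl.hand_in())"
```

```text
the job is handed in; nothing more can be done
None
```

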